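Index the dish turntable to its next station

TASK

Turn the inspection turntable on by one station, anticlockwise seen from above, to bring the next sector of the culture dish under the lens: draw the index plunger, start the wheel round, then let the plunger's nose down so it rides on the ring under its own spring, and keep turning slowly and gently until it drops fully home in the next hole. Stop turning as soon as it drops, do not force the locked wheel, then let go and leave the dish in its seat and everything else on the bench where it stands.

Things in the scene. Friction and masses are not known exactly. Their poses are not given: they have to be found in the camera images.
- turntable: Fixed grey base, a disc 300 mm across, 12 mm thick, with a tongue on its +x side that carries a 200 mm pillar and a lens (centre 66 mm beyond the axis, 160 to 170 mm high). Origin on the wheel's axis at bench height, x towards the pillar. On it turns the wheel, an aluminium disc 180 mm across, top face 38 mm high, with a lug that carries the plunger out over the index ring.
- ring: Fixed aluminium index ring round and below the wheel, 190 to 286 mm across, top face 24 mm high; origin on the wheel's axis at bench height. Index holes 9.4 mm wide lie 120 mm from the axis in steel bushes held by clamp blocks on the rim (out to 159 mm, 31 mm high). Over 30 N on the ring, as from a plunger rammed down or a locked wheel pushed on, counts as forcing.
- start_hole (a point): Mouth of the index hole the plunger sits in at the start, in the ring's top face. The bushes are settable by hand: the next hole anticlockwise lies 30 to 45 degrees on (0.52 to 0.79 rad, 63 to 94 mm of arc); exactly where is not measured. The ring is smooth between the two. All other holes are over 55 degrees from both.
- knob (a point): Middle of the plunger's black round knob: 27 mm diameter, 24 mm tall, upright, on the wheel's lug 120 mm from the axis; 69 mm above the bench when the plunger is home. It goes up with the plunger and round with the wheel. Below it is a steel sleeve 19 mm across (25 mm across at its foot) that stands on the lug (38 to 55 mm height).
- plunger (a joint): How far the plunger is drawn up, m: 0 fully home in a hole, about 0.0085 when its rounded 8 mm nose rides on the ring's face, 0.013 at its upper stop; drawn 0.010 or more it is clear of hole and ring. A spring pushes it down with 5 N at home to 10 N at the stop; it stays up only while held.
- wheel (a joint): Turn of the wheel about its vertical axis, rad, 0 at the start station, growing anticlockwise seen from above. With the plunger out of a hole it turns easily (0.5 N at the knob, some 3 N with the nose riding on the ring); when the nose drops in, it locks hard with 0.7 mm of play either way, so turn at about 20 mm/s and stop on the force rise: 50 mm/s is too fast.
- seat (a point): Centre of the wheel's top face, where the dish sits; 38 mm above the bench.
- dish: Closed culture dish, 92 mm across and 15 mm tall, loose on the middle of the wheel between four 6 mm tall pegs (1.5 mm of play); origin at the centre of its underside.
- dish_stack: Bystander: stack of three spare dishes, 92 mm across, 45 mm tall, beside the turntable; origin at the centre of its underside.
- timer: Bystander: white bench timer 62 x 66 x 18 mm lying near the turntable's near left side; origin at the centre of its underside.
- pipette: Bystander: pipette lying along its x, 230 mm long, 27 mm thick; origin at its middle on the bench.
- rack_a: Bystander: orange microtube rack 102 x 138 x 45 mm (60 mm with tubes); origin at the centre of its underside.
- rack_b: Bystander: green microtube rack 84 x 174 x 40 mm (55 mm with tubes); origin at the centre of its underside.
Not all that is in view belongs to the job. Leave any turquoise or yellow look-alike of the dish alone.

How it is judged:
On the way, in this order (a step that is already met when the one before it is completed fails the run):
1. the plunger is drawn clear of its hole (9 mm or more) with the wheel still at its station (value of joint plunger above 0.009 m and value of joint wheel between -0.08 and 0.08 rad), for 0.1 s.
2. the wheel is on its way and the plunger's nose rides on the ring under its spring, past the start hole (value of joint plunger between 0.0075 and 0.0105 m and value of joint wheel between 0.07 and 0.7 rad and contact force between ring and anything else above 3 N), for 0.2 s.
3. the plunger has dropped fully home in the next hole (value of joint plunger below 0.0015 m and value of joint wheel above 0.5 rad), for 0.2 s.
At the end, for the whole second after the job is handed in: The plunger is fully home (drawn less than 1.5 mm) in the next hole anticlockwise, the wheel turned on by 0.50 to 0.81 rad and at rest, and the dish flat in its seat within 6 mm of the wheel's centre (all of step 3 and value of joint wheel below 0.81 rad and velocity of joint wheel between -0.02 and 0.02 rad/s and horizontal distance between dish and seat below 0.006 m and distance between dish and seat below 0.008 m and angle between dish's own z axis and vertical below 0.06 rad); the robot touches nothing.
It fails at once if the ring is loaded with more than 30 N (plunger rammed down, or the locked wheel forced) (contact force between ring and anything else above 30 N).
It fails at once if the wheel is turned the wrong way (value of joint wheel below -0.12 rad).
It fails at once if the wheel is carried beyond where the next hole can lie (value of joint wheel above 0.84 rad).
It fails at once if the dish leaves its seat (distance between dish and seat above 0.012 m).
It fails at once if the spare dishes, the timer, the pipette or a rack is moved more than 20 mm (distance of any of dish_stack, timer, pipette, rack_a, rack_b from where it was at the start of the episode above 0.02 m).
It also fails if it takes over 48 s, if anything falls off the work surface, if the arm or the gripper's body presses on something with over 40 N, if the wrist force passes 120 N, or if a joint passes its speed limit or range.

ROBOT

A 6-joint arm with a two-finger parallel gripper is mounted at the origin on the work surface. World frame = base frame: x ahead of the robot, y to its left, z up, the work surface at z = 0. Lengths are in m, angles in rad, forces in N, time in s.
With the tool pointing down it reaches from about 0.25 to 0.775 m from the base axis. Payload 4 kg.
Tool frame: the origin (TCP) lies where the fingers leave the gripper's body, on its centre line; the fingertips stand nose_length ahead of it and the grasp point (between the pads) lies 78 mm ahead of it (nose_length is the distance from the TCP to the fingertips, in m); z points along the fingers, y is the direction in which the jaws open and shut (so a half turn about z gives the same grasp; the last joint's range is limited). The gripper opens to 94 mm and grips with 3 to 60 N. Pads are 16 mm wide; open, the fingers measure 119 mm over their backs; the gripper's body (75 mm by 177 mm) begins 78 mm behind the grasp point.
Start: joints at [1.024, 0.087, 1.371, -0, 1.684, -0.103], TCP at [0.236, 0.497, 0.303] pointing down, gripper open.
Joint ranges: [-3.1, 3.1], [-0.76, 2.03], [0.27, 2.55], [-1.08, 4.22], [0.17, 2.65], [-2.57, 2.57]. Speed limits (rad/s): [2.79, 2.79, 3.14, 3.14, 3.14, 3.14].

INTERFACE

Orientations are given as a rotation vector (axis times angle).
In Python, from rig import * gives the robot as it stands. The module is installed in compiled form; this text tells all that it offers.
- The arm moves only by the tool drive_tool, never from a script. Its argument "deltas" is a list of rows, each a list of 5 numbers: the shift along the tool's x, y, z in m, then the turn about the tool's z in degrees, then the gripper's target within -1 to 1 (shut at 1, half-way at 0, fully open at -1). A call has exactly 5 rows; each row is the pose to reach, as a shift and turn from the pose commanded when the call began, along the tool's axes at that moment; what a row does not reach only later rows make up. A row lasts 1/10 s, in which the tool goes at most 50 mm and 8.59 degrees, less where a joint would pass 70% of its speed; a pose out of reach is approached as far as the arm can. A call with a gripper value outside its range is refused whole. The fingers move at their own pace and stop on an object; "newtons" is the grip in N (left out, the last holds). Time passes only in rows, so rows that repeat a pose let the fingers close, or fill a call up. It gives the time, the measured TCP pose, the force and the opening at its end, in the units of the state.
- state(): the state, without advancing time (a new reading comes with each control period).
- snapshot(name): name is "side" or "top"; returns the picture (480x640x3 uint8, blue, green, red); there is no depth.
- camera_info(name): a dict with "camera_matrix" (3x3 intrinsics, pixels), "R" (3x3) and "t" (3): a world point X has camera coordinates R X + t. Camera axes: x right, y down, z forward; pixel columns grow to the right and rows downward; lengths in m; the calibration is good to about 2 mm. A picture is of the moment at which its call begins. camera_info takes no time and is no camera call.
- sign_off(): hands the job in, once; it reports no verdict.
The state is a dict: "time": time; "joints": joint angles; "joint_vel": joint speeds; "tau": joint torques, N m; "ee_pos": TCP position; "tool_rot": TCP orientation; "wrist_force": force on the tool from outside, world axes, zero at the start; "torque": the same for the moment, N m; "finger_gap": finger opening in m.
Only numpy, scipy, OpenCV 4.12 (cv2) and the standard library are available. Lean on these libraries where they do the work, as an engineer would, in place of code of your own. Each camera call takes 0.05 s, during which the arm holds its last target.

## Working session

There is one attempt and no reset: what is moved stays moved. The work goes in short steps, Python scripts to look and compute and a tool call to move; the robot and the scene stay as the last step left them, time stands still between calls to the robot, and variables do not carry over. Pictures are saved under pics/ and viewed, and the job is handed in when it is done.

Besides the shell and the picture viewer there is one more tool, called after "Request:" in YAML: its name, and indented under it one key for each argument. drive_tool: Moves the arm, as the interface text tells. Its arguments: {"type":"object","properties":{"deltas":{"type":"array"},"newtons":{"type":"number"}},"required":["deltas"]}

```bash
mkdir -p pics; python3 - <<'E'
from rig import *
import cv2
for n in("side","top"):
    cv2.imwrite(f"pics/{n}0.png",snapshot(n)); c=camera_info(n); print(n,c["camera_matrix"],c["R"],c["t"])
print(state())
try: print(nose_length)
except Exception as e: print(e)
E
```

```text
side [[541.05899982   0.         325.6630325 ]
 [  0.         541.05899982 235.11494318]
 [  0.           0.           1.        ]] [[ 0.84499699 -0.53446593  0.01806253]
 [-0.32987922 -0.54753228 -0.76901762]
 [ 0.42090354  0.64385912 -0.63897233]] [-0.4401468   0.23373312  1.33063579]
top [[547.72965323   0.         322.86875029]
 [  0.         547.72965323 232.52211776]
 [  0.           0.           1.        ]] [[ 0.01559718 -0.99984027  0.00872673]
 [-0.99227432 -0.01655231 -0.122954  ]
 [ 0.12307881 -0.00674157 -0.992374  ]] [-0.00220008  0.54884741  1.69624186]
{'time': 0.1, 'joints': array([ 1.02383761e+00,  8.78866667e-02,  1.37206388e+00, -4.07653521e-06,
        1.68361258e+00, -1.03053101e-01]), 'joint_vel': array([-0.00070962, -0.00136382, -0.00399519,  0.00105021,  0.00099537,
       -0.00013649]), 'tau': array([ 2.01008646e-03, -3.41253304e+01, -3.03301156e+01,  7.19879265e-02,
        3.04438127e-02, -1.07967248e-04]), 'ee_pos': array([0.2360357 , 0.49644958, 0.3016379 ]), 'tool_rot': array([-6.91437058e-01, -3.06391608e+00,  2.93461002e-03]), 'wrist_force': array([ 0.43846704,  0.47395438, -0.09845422]), 'torque': array([-0.01648672, -0.00189119,  0.04468328]), 'finger_gap': 0.09371910315007305}
0.0972
```

View pics/side0.png

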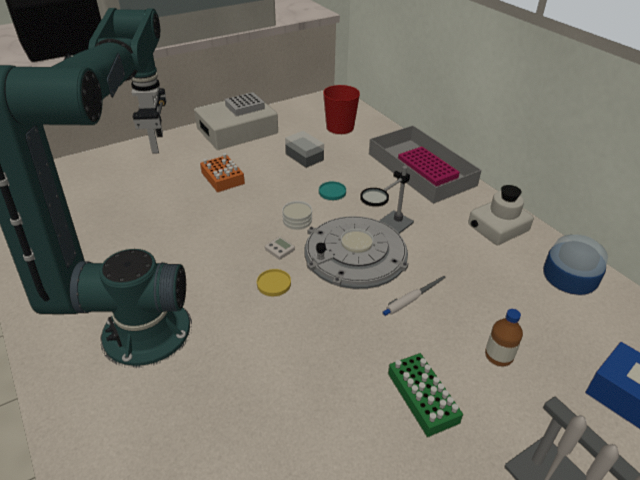

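View pics/top0.png

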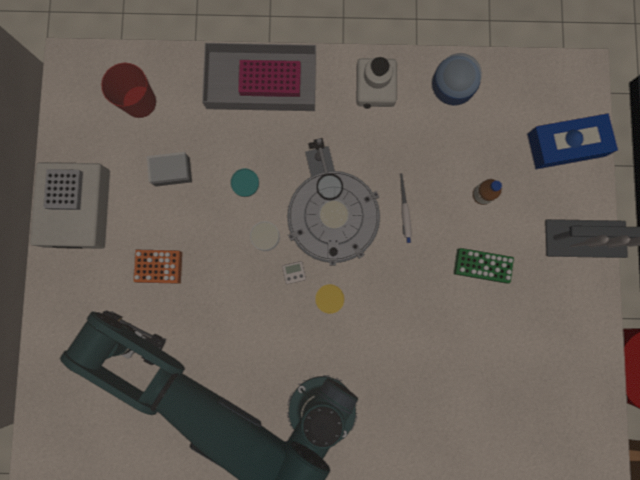

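Both views show the turntable at about top (334,216) and side (356,250). The black dot at top (333,252), side (321,247), looks like the knob. I'll enlarge both to confirm.

```bash
cat > h.py <<'E'
import numpy as np, cv2
from rig import *
def ray(n,u,v):
    c=camera_info(n);K=c["camera_matrix"];R=np.array(c["R"]);t=np.array(c["t"])
    d=R.T@np.linalg.solve(K,[u,v,1.]);return -R.T@t,d
def onz(n,u,v,z):
    o,d=ray(n,u,v);return o+d*(z-o[2])/d[2]
def tri(a,b):
    A=[];y=[]
    for n,(u,v) in (("top",a),("side",b)):
        o,d=ray(n,u,v);d/=np.linalg.norm(d);P=np.eye(3)-np.outer(d,d);A.append(P);y.append(P@o)
    return np.linalg.lstsq(np.vstack(A),np.hstack(y),rcond=None)[0]
def proj(n,X):
    c=camera_info(n);p=c["camera_matrix"]@(np.array(c["R"])@X+np.array(c["t"]));return p[:2]/p[2]
def dark(img,x0,y0,x1,y1,th=45):
    m=np.zeros(img.shape[:2],np.uint8);m[y0:y1,x0:x1]=(img[y0:y1,x0:x1].max(2)<th)*255
    k,l,s,c=cv2.connectedComponentsWithStats(m)
    return [(s[i].tolist(),c[i].round(2).tolist()) for i in range(1,k) if s[i,4]>6]
E
python3 - <<'E'
from h import *
t=cv2.imread("pics/top0.png");s=cv2.imread("pics/side0.png")
a=cv2.resize(t[160:280,270:390],(560,560),interpolation=cv2.INTER_CUBIC)
b=cv2.resize(s[200:300,295:420],(700,560),interpolation=cv2.INTER_CUBIC)
cv2.imwrite("pics/ct.png",a);cv2.imwrite("pics/cs.png",b)
print(dark(t,285,165,385,270,60));print(dark(s,300,210,410,290,60))
E
```

```text
[([317, 173, 26, 27, 134], [329.2, 186.13]), ([365, 197, 4, 4, 13], [366.62, 198.62]), ([298, 230, 4, 4, 12], [299.67, 231.75]), ([353, 245, 4, 3, 10], [354.8, 246.0]), ([329, 248, 8, 8, 49], [332.92, 251.27])]
[([394, 213, 9, 9, 51], [398.02, 217.33]), ([319, 231, 4, 3, 8], [320.25, 232.25]), ([316, 243, 10, 11, 89], [320.54, 247.7]), ([333, 256, 52, 10, 62], [359.47, 262.44]), ([392, 260, 5, 2, 8], [394.0, 260.5]), ([339, 271, 5, 3, 10], [340.8, 272.3]), ([390, 271, 12, 10, 12], [395.5, 275.92]), ([375, 281, 14, 5, 15], [381.87, 283.33])]
```

View pics/ct.png

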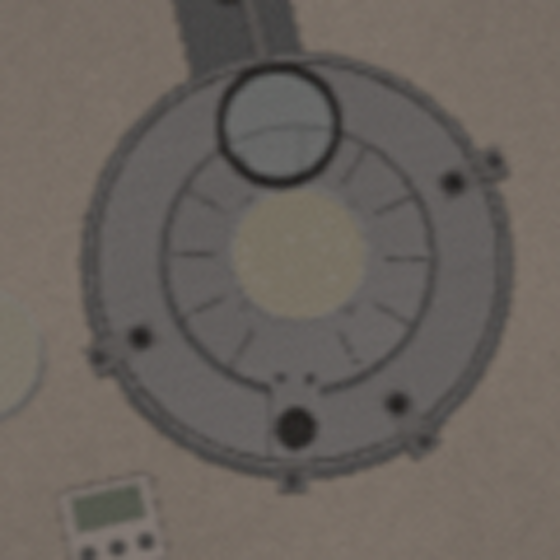

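View pics/cs.png

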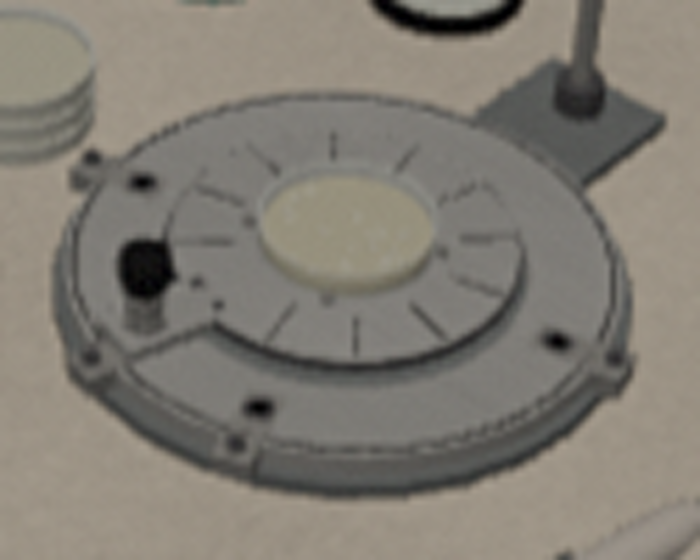

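The only black upright knob is at top (333,251), side (320.5,247.7), on the lug with its sleeve below. The other dark spots are index holes: top (355,246), (367,199) and (300,232). The next hole anticlockwise is top (355,246). Next I'll measure.

```bash
python3 - <<'E'
from h import *
from scipy.optimize import least_squares
k=onz("top",332.92+.3,251.27+.3,.075);ks=onz("side",320.54,247.7,.069)
print("knob",k,ks,tri((332.92,251.27),(320.54,247.7)))
H=[onz("top",u,v,.024)[:2] for u,v in((354.8,246),(366.62,198.62),(299.67,231.75))]
Hs=[onz("side",u,v,.024)[:2] for u,v in((340.8,272.3),(394,260.5),(320.25,232.25))]
print(H,Hs)
for nm,Q in(("top",H+[k[:2]]),("side",Hs+[ks[:2]]),("both",H+Hs+[k[:2],ks[:2]])):
    r=least_squares(lambda c:[np.hypot(*(q-c))-.12 for q in Q],[.7,0]);c=r.x
    print(nm,c,r.fun.round(4))
    for q in Q: d=q-c;print(round(np.degrees(np.arctan2(d[1],d[0]))%360,1),end=' ')
    print()
# dish
for n,box in(("top",(310,195,360,240)),("side",(335,225,380,260))):
    im=cv2.imread(f"pics/{n}0.png");x0,y0,x1,y1=box
    c=im[y0:y1,x0:x1].astype(int);m=((c[...,2]-c[...,0])>22).astype(np.uint8)
    kk,l,s,ce=cv2.connectedComponentsWithStats(m);i=1+s[1:,4].argmax()
    u,v=ce[i]+[x0,y0];print(n,s[i],u,v,onz(n,u,v,.051))
st=state();print(st['ee_pos'])
from scipy.spatial.transform import Rotation as R
print(R.from_rotvec(st['tool_rot']).as_matrix().round(3))
E
```

```text
knob [ 0.48531809 -0.02576202  0.075     ] [ 0.48655624 -0.02581742  0.069     ] [ 0.48692404 -0.02505046  0.068248  ]
[array([ 0.50869378, -0.0952572 ]), array([ 0.66180453, -0.1318558 ]), array([0.55127872, 0.08030595])] [array([ 0.50770316, -0.09680309]), array([ 0.66082134, -0.13409938]), array([0.55023982, 0.07710563])]
top [ 0.60593248 -0.0258885 ] [-0.0006 -0.0002 -0.0006  0.0006]
215.5 297.8 117.2 179.9 
side [ 0.6063399  -0.02813873] [ 0.0002 -0.0009 -0.0007 -0.0002]
214.8 297.2 118.1 178.9 
both [ 0.60614226 -0.0270108 ] [-0.001  -0.0013  0.0005  0.0007  0.0002 -0.0018  0.0008 -0.0004]
215.0 298.0 117.1 215.3 297.0 118.2 179.4 179.4 
top [33 22  1  1  1] 343.0 217.0 [ 0.59683681 -0.05565209  0.051     ]
side [  8   7  29  17 319] 356.6551724137931 239.576802507837 [ 0.60369184 -0.03153157  0.051     ]
[0.2360357  0.49644958 0.3016379 ]
[[-0.903  0.429 -0.001]
 [ 0.429  0.903 -0.002]
 [ 0.    -0.002 -1.   ]]
```

Request:
drive_tool:
  deltas:
    - [-0.038,-0.031,0.004,8.5,0]
    - [-0.076,-0.062,0.008,17,0]
    - [-0.114,-0.093,0.012,25.5,0]
    - [-0.152,-0.124,0.016,34,0]
    - [-0.19,-0.155,0.02,42.5,0]
  newtons: 25

```text
time: 0.6
ee_pos: [0.3413, 0.2733, 0.2821]
tool_rot: [-1.762, -2.601, 0.001]
wrist_force: [0.7, 0.4, 0.3]
finger_gap: 0.0578
```

```bash
cat >> h.py <<'E'
from scipy.spatial.transform import Rotation as Ro
def goal(x,y,z,ydeg):
    s=state();M=Ro.from_rotvec(s['tool_rot']).as_matrix();d=M.T@(np.array([x,y,z])-s['ee_pos'])
    a=np.degrees(np.arctan2(M[1,1],M[0,1]));tz=-((ydeg-a+180)%360-180)
    print('t',round(s['time'],2),'ee',s['ee_pos'].round(4),'yang',a.round(2),'gap',round(s['finger_gap'],4),'F',s['wrist_force'].round(2),'tilt',M[:,2].round(4))
    print('delta',d.round(4),'turn',tz.round(2),'(alt',(tz%360).round(2),') q',s['joints'].round(3))
E
python3 -c "
from h import *
goal(.486,-.026,.25,-90)"
```

```text
t 0.6 ee [0.3413 0.2733 0.2821] yang 21.77 gap 0.0578 F [0.68 0.42 0.35] tilt [-3.e-04 -3.e-04 -1.e+00]
delta [-0.3316  0.0234  0.0321] turn 111.77 (alt 111.77 ) q [ 0.545 -0.162  1.653 -0.     1.652  0.166]
```

Request:
drive_tool:
  deltas:
    - [-0.044,0.003,0.004,8.5,0]
    - [-0.088,0.006,0.008,17,0]
    - [-0.132,0.009,0.012,25.5,0]
    - [-0.176,0.012,0.016,34,0]
    - [-0.22,0.015,0.02,42.5,0]

```text
time: 1.1
ee_pos: [0.438, 0.0752, 0.2622]
tool_rot: [-2.585, -1.784, 0.0]
wrist_force: [0.7, 0.5, 0.1]
finger_gap: 0.0471
```

```bash
python3 -c "
from h import *
goal(.486,-.026,.25,-90)"
```

```text
t 1.1 ee [0.438  0.0752 0.2622] yang -20.79 gap 0.0471 F [0.69 0.49 0.05] tilt [-3.e-04  3.e-04 -1.e+00]
delta [-0.0775  0.0808  0.0121] turn 69.21 (alt 69.21 ) q [ 0.042 -0.14   1.672  0.     1.609  0.405]
```

Request:
drive_tool:
  deltas:
    - [-0.02,0.02,0.004,8.5,0]
    - [-0.04,0.04,0.008,17,0]
    - [-0.06,0.06,0.012,25.5,0]
    - [-0.077,0.08,0.012,34,0]
    - [-0.0775,0.081,0.012,42.5,0]

```text
time: 1.6
ee_pos: [0.4873, -0.0265, 0.2496]
tool_rot: [3.057, 0.72, -0.002]
wrist_force: [-0.3, 0.4, 0.8]
finger_gap: 0.047
```

Request:
drive_tool:
  deltas:
    - [0,0,0.0,8.5,0]
    - [0,0,0,17,0]
    - [0,0,0,26,0]
    - [0,0,0,26.5,0]
    - [0,0,0,26.5,0]

```text
time: 2.1
ee_pos: [0.4864, -0.0239, 0.2503]
tool_rot: [-3.141, -0.02, 0.001]
wrist_force: [0.7, -0.9, 0.7]
finger_gap: 0.0468
```

```bash
python3 -c "
from h import *
goal(.486,-.026,.152,-90)
for n in('top','side'):
  cv2.imwrite(f'pics/{n}1.png',snapshot(n))
a=cv2.imread('pics/top1.png')[180:320,250:430];b=cv2.imread('pics/side1.png')[150:300,260:440]
cv2.imwrite('pics/c1.png',np.hstack([cv2.resize(a,(400,400)),cv2.resize(b,(400,400))]))"
```

```text
t 2.1 ee [ 0.4864 -0.0239  0.2503] yang -89.28 gap 0.0468 F [ 0.68 -0.9   0.66] tilt [-8.e-04  2.e-04 -1.e+00]
delta [-0.0004  0.0021  0.0983] turn 0.72 (alt 0.72 ) q [-0.166 -0.037  1.601  0.     1.578  1.393]
```

View pics/c1.png

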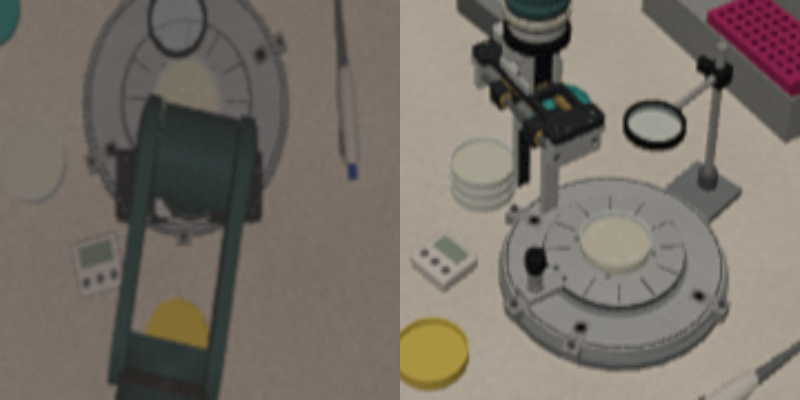

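Request:
drive_tool:
  deltas:
    - [0,0.001,0.03,0.5,0]
    - [0,0.001,0.06,0.5,0]
    - [0,0.001,0.08,0.5,0]
    - [0,0.001,0.094,0.5,0]
    - [0,0.001,0.099,0.5,0]

```text
time: 2.7
ee_pos: [0.4859, -0.0248, 0.15]
tool_rot: [-3.141, -0.003, 0.004]
wrist_force: [0.1, 0.3, -1.5]
finger_gap: 0.0469
```

Request:
drive_tool:
  deltas:
    - [0,0,0,0,0.2]
    - [0,0,0,0,0.4]
    - [0,0,0,0,0.5]
    - [0,0,0,0,0.6]
    - [0,0,0,0,0.6]
  newtons: 3

```text
time: 3.2
ee_pos: [0.4874, -0.0251, 0.153]
tool_rot: [3.141, 0.002, 0.004]
wrist_force: [-0.9, 0.1, 3.6]
finger_gap: 0.027
```

```bash
python3 -c "
from h import *
goal(.486,-.026,.150,-90)
cv2.imwrite(f'pics/side2.png',snapshot('side'))
b=cv2.imread('pics/side2.png')[200:290,280:388]
cv2.imwrite('pics/c2.png',cv2.resize(b,(720,600)))"
```

```text
t 3.2 ee [ 0.4874 -0.0251  0.153 ] yang -89.93 gap 0.027 F [-0.9   0.07  3.63] tilt [ 2.8e-03 -5.0e-04 -1.0e+00]
delta [-0.0014  0.0009  0.003 ] turn 0.07 (alt 0.07 ) q [-0.168  0.029  1.735  0.     1.374  1.402]
```

View pics/c2.png

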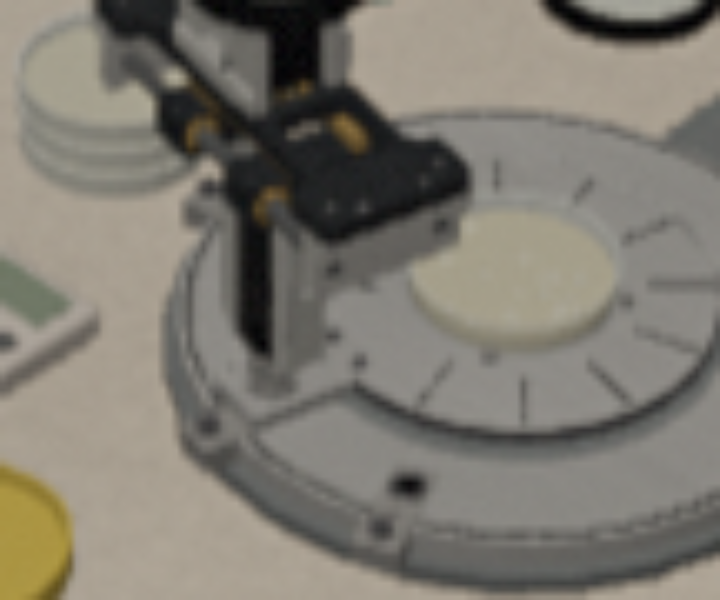

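Request:
drive_tool:
  deltas:
    - [0,0,0,0,0.7]
    - [0,0,0,0,0.7]
    - [0,0,0,0,0.7]
    - [0,0,0,0,0.7]
    - [0,0,0,0,0.7]
  newtons: 15

```text
time: 3.75
ee_pos: [0.4874, -0.0251, 0.153]
tool_rot: [3.141, 0.002, 0.004]
wrist_force: [0.3, 0.4, 5.7]
finger_gap: 0.0267
```

Request:
drive_tool:
  deltas:
    - [0,0,0,0,1]
    - [0,0,0,0,1]
    - [0,0,0,0,1]
    - [0,0,0,0,1]
    - [0,0,0,0,1]
  newtons: 30

```text
time: 4.25
ee_pos: [0.4875, -0.0252, 0.1531]
tool_rot: [3.141, 0.002, 0.004]
wrist_force: [0.1, 0.2, 6.0]
finger_gap: 0.0266
```

```bash
python3 -c "
from h import *
goal(.486,-.026,.150,-90)"
```

```text
t 4.25 ee [ 0.4875 -0.0252  0.1531] yang -89.93 gap 0.0266 F [0.11 0.19 5.96] tilt [ 2.8e-03 -5.0e-04 -1.0e+00]
delta [-0.0015  0.0008  0.003 ] turn 0.07 (alt 0.07 ) q [-0.168  0.029  1.735  0.     1.374  1.402]
```

Request:
drive_tool:
  deltas:
    - [0,0,-0.003,0,1]
    - [0,0,-0.006,0,1]
    - [0,0,-0.009,0,1]
    - [0,0,-0.012,0,1]
    - [0,0,-0.012,0,1]

```text
time: 4.75
ee_pos: [0.4873, -0.0251, 0.1623]
tool_rot: [-3.142, -0.002, -0.003]
wrist_force: [7.1, -1.1, -8.9]
finger_gap: 0.0264
```

```bash
python3 -c "
from h import *
goal(.486,-.026,.165,-90)"
```

```text
t 4.75 ee [ 0.4873 -0.0251  0.1623] yang -89.94 gap 0.0264 F [ 7.07 -1.09 -8.86] tilt [ 1.7e-03  1.0e-04 -1.0e+00]
delta [-0.0013  0.0009 -0.0027] turn 0.06 (alt 0.06 ) q [-0.168  0.021  1.724  0.     1.395  1.402]
```

Request:
drive_tool:
  deltas:
    - [0.001,0,-0.001,0,1]
    - [0.0015,0,-0.002,0,1]
    - [0.0015,0,-0.0025,0,1]
    - [0.0015,0,-0.0025,0,1]
    - [0.0015,0,-0.0025,0,1]

```text
time: 5.25
ee_pos: [0.4877, -0.0249, 0.1654]
tool_rot: [-3.141, -0.002, 0.002]
wrist_force: [3.2, -0.6, -10.0]
finger_gap: 0.0265
```

```bash
python3 -c "
from h import *
goal(.486,-.026,.165,-90)
cv2.imwrite(f'pics/side3.png',snapshot('side'))
b=cv2.imread('pics/side3.png')[200:290,280:388]
cv2.imwrite('pics/c3.png',cv2.resize(b,(720,600)))"
```

```text
t 5.25 ee [ 0.4877 -0.0249  0.1654] yang -89.93 gap 0.0265 F [  3.25  -0.63 -10.02] tilt [-1.5e-03  2.0e-04 -1.0e+00]
delta [-0.0017  0.0011  0.0004] turn 0.07 (alt 0.07 ) q [-0.167  0.021  1.717 -0.     1.405  1.402]
```

View pics/c3.png

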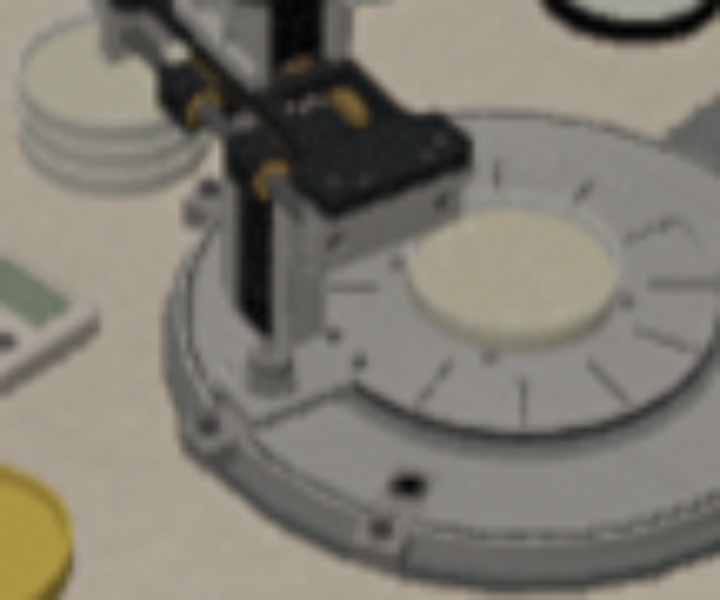

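Request:
drive_tool:
  deltas:
    - [0,0.003,0,-1.5,1]
    - [0.0002,0.006,0,-3,1]
    - [0.0004,0.0093,0,-4.5,1]
    - [0.0007,0.0124,0,-6,1]
    - [0.001,0.0155,0,-7.5,1]

```text
time: 5.8
ee_pos: [0.4885, -0.0403, 0.1656]
tool_rot: [-3.134, -0.209, 0.003]
wrist_force: [3.0, 0.5, -11.2]
finger_gap: 0.0264
```

```bash
python3 -c "
from h import *
goal(.486,-.026,.165,-90)"
```

```text
t 5.8 ee [ 0.4885 -0.0403  0.1656] yang -82.37 gap 0.0264 F [  2.98   0.52 -11.15] tilt [-1.8e-03  9.0e-04 -1.0e+00]
delta [-0.0006 -0.0145  0.0006] turn 7.63 (alt 7.63 ) q [-1.980e-01  2.500e-02  1.713e+00  1.000e-03  1.406e+00  1.239e+00]
```

Request:
drive_tool:
  deltas:
    - [0,0,0.001,0,1]
    - [0,0,0.002,0,1]
    - [0,0,0.003,0,1]
    - [0,0,0.004,0,1]
    - [0,0,0.004,0,1]

```text
time: 6.3
ee_pos: [0.4886, -0.0403, 0.162]
tool_rot: [-3.134, -0.207, 0.003]
wrist_force: [0.6, 0.0, -8.2]
finger_gap: 0.0265
```

```bash
python3 -c "
from h import *
goal(.486,-.026,.165,-90)"
```

```text
t 6.3 ee [ 0.4886 -0.0403  0.162 ] yang -82.43 gap 0.0265 F [ 0.65  0.04 -8.24] tilt [-1.6e-03  2.0e-04 -1.0e+00]
delta [-0.0007 -0.0146 -0.003 ] turn 7.57 (alt 7.57 ) q [-0.198  0.028  1.717 -0.     1.398  1.241]
```

Request:
drive_tool:
  deltas:
    - [0,0,0.001,0,1]
    - [0,0,0.001,0,1]
    - [0,0,0.001,0,0.33]
    - [0,0,0.001,0,0.33]
    - [0,0,0.001,0,0.33]

```text
time: 6.8
ee_pos: [0.4902, -0.0405, 0.1627]
tool_rot: [3.134, 0.208, 0.005]
wrist_force: [-0.2, -0.1, 0.3]
finger_gap: 0.0314
```

```bash
python3 -c "
from h import *
goal(.4895,-.041,.155,-82.4)"
```

```text
t 6.8 ee [ 0.4902 -0.0405  0.1627] yang -82.42 gap 0.0314 F [-0.25 -0.09  0.34] tilt [ 3.5e-03 -3.0e-04 -1.0e+00]
delta [-0.0008  0.0004  0.0077] turn -0.02 (alt 359.98 ) q [-0.198  0.028  1.716  0.     1.394  1.24 ]
```

Request:
drive_tool:
  deltas:
    - [-0.0005,0,0.002,0,0.33]
    - [-0.001,0.0,0.004,0,0.33]
    - [-0.001,0.001,0.0055,0,0.33]
    - [-0.001,0.002,0.0055,0,0.33]
    - [-0.001,0.004,0.0055,0,0.33]

```text
time: 7.3
ee_pos: [0.4883, -0.0434, 0.1552]
tool_rot: [-3.131, -0.207, 0.002]
wrist_force: [-1.4, 6.7, 0.7]
finger_gap: 0.0315
```

```bash
python3 -c "
from h import *
goal(.4895,-.041,.155,-82.4)
cv2.imwrite(f'pics/side4.png',snapshot('side'))
b=cv2.imread('pics/side4.png')[200:290,280:388]
cv2.imwrite('pics/c4.png',cv2.resize(b,(720,600)))"
```

```text
t 7.3 ee [ 0.4883 -0.0434  0.1552] yang -82.42 gap 0.0315 F [-1.39  6.74  0.73] tilt [-0.0013  0.0038 -1.    ]
delta [ 0.0015 -0.0022  0.0002] turn -0.02 (alt 359.98 ) q [-0.206  0.034  1.725  0.003  1.384  1.232]
```

View pics/c4.png

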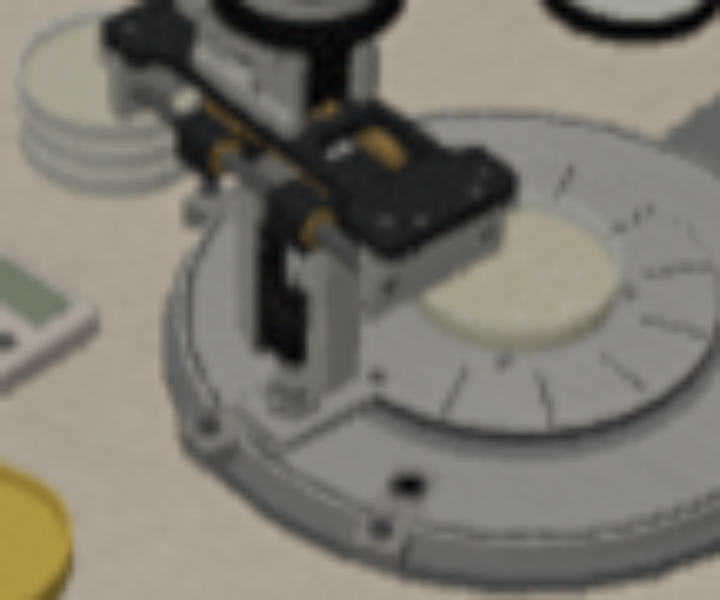

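```bash
cat >> h.py <<'E'
C=np.array([.607,-.0255]);RR=.1195
def arc(step,n=5):
    s=state();M=Ro.from_rotvec(s['tool_rot']).as_matrix();p=s['ee_pos'][:2]-C
    h=np.radians(90)+np.arctan2(M[1,1],M[0,1]); f0=np.arctan2(-p[1],-p[0]);r=np.hypot(*p)
    print('t',round(s['time'],2),'TCP phi',f0.round(4),'knob est',(f0-.0185).round(4),'r',r.round(4),'head',h.round(4),'z',s['ee_pos'][2].round(4))
    F=s['wrist_force'];print('F tang',(F[0]*np.sin(f0)*-1*-1*-1+F[1]*np.cos(f0)).round(2),F.round(2))
    for i in range(1,n+1):
        f=f0+step*i/RR; q=f-h;q0=f0-h; rad=(r-RR) if abs(r-RR)<.003 else 0
        print([round(x,4) for x in (RR*(np.cos(q0)-np.cos(q)), RR*(np.sin(q)-np.sin(q0)))],-round(np.degrees(step*i/RR),2))
E
python3 -c "
from h import *
arc(.002)"
```

```text
t 7.35 TCP phi 0.1535 knob est 0.135 r 0.1201 head 0.1322 z 0.1552
F tang 1.35 [-1.04  1.21  0.4 ]
[np.float64(0.0001), np.float64(0.002)] -0.96
[np.float64(0.0002), np.float64(0.004)] -1.92
[np.float64(0.0003), np.float64(0.006)] -2.88
[np.float64(0.0004), np.float64(0.008)] -3.84
[np.float64(0.0006), np.float64(0.01)] -4.79
```

Request:
drive_tool:
  deltas:
    - [0.0001,0.002,0,-0.96,0.33]
    - [0.0002,0.004,0,-1.92,0.33]
    - [0.0003,0.006,0,-2.88,0.33]
    - [0.0004,0.008,0,-3.84,0.33]
    - [0.0006,0.01,0,-4.8,0.33]

```text
time: 7.85
ee_pos: [0.4904, -0.0548, 0.1555]
tool_rot: [3.122, 0.341, -0.001]
wrist_force: [-0.8, 1.9, -1.2]
finger_gap: 0.0314
```

```bash
python3 -c "
from h import *
arc(.002)"
```

```text
t 7.85 TCP phi 0.2459 knob est 0.2274 r 0.1202 head 0.2175 z 0.1555
F tang 1.99 [-0.76  1.86 -1.21]
[np.float64(0.0001), np.float64(0.002)] -0.96
[np.float64(0.0002), np.float64(0.004)] -1.92
[np.float64(0.0003), np.float64(0.006)] -2.88
[np.float64(0.0005), np.float64(0.008)] -3.84
[np.float64(0.0007), np.float64(0.01)] -4.79
```

Request:
drive_tool:
  deltas:
    - [0.0001,0.002,0,-0.96,0.33]
    - [0.0002,0.004,0,-1.92,0.33]
    - [0.0003,0.006,0,-2.88,0.33]
    - [0.0005,0.008,0,-3.84,0.33]
    - [0.0007,0.01,0,-4.8,0.33]

```text
time: 8.35
ee_pos: [0.4933, -0.0639, 0.1557]
tool_rot: [-3.105, -0.471, 0.0]
wrist_force: [-3.2, 3.4, 0.9]
finger_gap: 0.0319
```

Request:
drive_tool:
  deltas:
    - [0.0001,0.002,0,-0.96,0.33]
    - [0.0002,0.004,0,-1.92,0.33]
    - [0.0003,0.006,0,-2.88,0.33]
    - [0.0005,0.008,0,-3.84,0.33]
    - [0.0007,0.01,0,-4.8,0.33]

```text
time: 8.85
ee_pos: [0.497, -0.0736, 0.1557]
tool_rot: [3.083, 0.601, -0.0]
wrist_force: [-4.0, 3.4, 1.8]
finger_gap: 0.0312
```

```bash
python3 -c "
from h import *
arc(.002)
cv2.imwrite(f'pics/side5.png',snapshot('side'))
b=cv2.imread('pics/side5.png')[200:290,280:388]
cv2.imwrite('pics/c5.png',cv2.resize(b,(720,600)))"
```

```text
t 8.85 TCP phi 0.4126 knob est 0.3941 r 0.12 head 0.3849 z 0.1557
F tang 4.69 [-4.03  3.36  1.76]
[np.float64(0.0001), np.float64(0.002)] -0.96
[np.float64(0.0002), np.float64(0.004)] -1.92
[np.float64(0.0003), np.float64(0.006)] -2.88
[np.float64(0.0005), np.float64(0.008)] -3.84
[np.float64(0.0007), np.float64(0.01)] -4.79
```

View pics/c5.png

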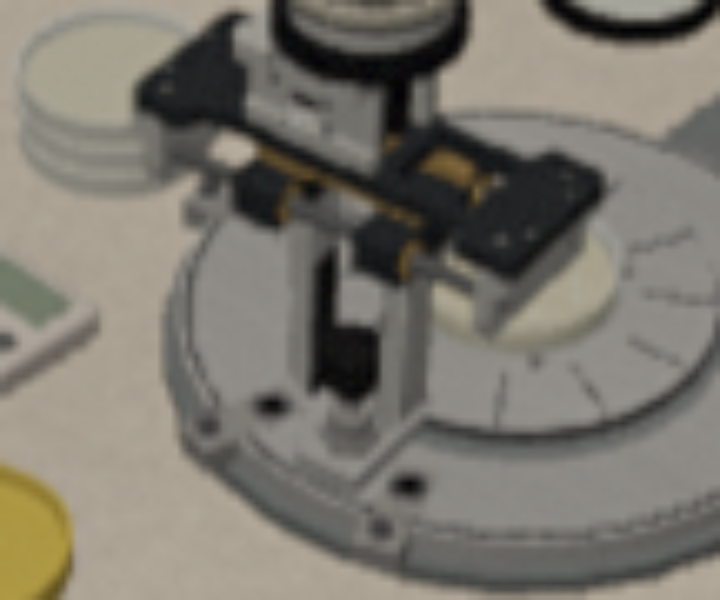

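Request:
drive_tool:
  deltas:
    - [0.0001,0.002,0,-0.96,0.33]
    - [0.0002,0.004,0,-1.92,0.33]
    - [0.0003,0.006,0,-2.88,0.33]
    - [0.0005,0.008,0,-3.84,0.33]
    - [0.0007,0.01,0,-4.8,0.33]

```text
time: 9.4
ee_pos: [0.5016, -0.0824, 0.1557]
tool_rot: [-3.055, -0.729, -0.0]
wrist_force: [-2.5, 2.6, -0.0]
finger_gap: 0.0313
```

Request:
drive_tool:
  deltas:
    - [0.0001,0.0015,0,-0.72,0.33]
    - [0.0001,0.003,0,-1.44,0.33]
    - [0.0002,0.0045,0,-2.16,0.33]
    - [0.0003,0.006,0,-2.88,0.33]
    - [0.0005,0.0075,0,-3.6,0.33]

```text
time: 9.9
ee_pos: [0.5053, -0.089, 0.1556]
tool_rot: [-3.031, -0.824, 0.0]
wrist_force: [-0.9, 1.6, -0.7]
finger_gap: 0.0314
```

```bash
python3 -c "
from h import *
arc(.001)"
```

```text
t 9.9 TCP phi 0.5582 knob est 0.5397 r 0.1199 head 0.531 z 0.1556
F tang 1.85 [-0.94  1.6  -0.66]
[np.float64(0.0), np.float64(0.001)] -0.48
[np.float64(0.0001), np.float64(0.002)] -0.96
[np.float64(0.0001), np.float64(0.003)] -1.44
[np.float64(0.0002), np.float64(0.004)] -1.92
[np.float64(0.0002), np.float64(0.005)] -2.4
```

Request:
drive_tool:
  deltas:
    - [0,0.001,0,-0.48,0.33]
    - [0.0001,0.002,0,-0.96,0.33]
    - [0.0001,0.003,0,-1.44,0.33]
    - [0.0002,0.004,0,-1.92,0.33]
    - [0.0002,0.005,0,-2.4,0.33]

```text
time: 10.4
ee_pos: [0.5081, -0.0931, 0.1557]
tool_rot: [-3.014, -0.887, -0.0]
wrist_force: [-2.0, 1.5, -1.7]
finger_gap: 0.0315
```

Request:
drive_tool:
  deltas:
    - [0,0.0006,0,-0.3,0.33]
    - [0,0.0012,0,-0.6,0.33]
    - [0.0001,0.0018,0,-0.9,0.33]
    - [0.0001,0.0024,0,-1.2,0.33]
    - [0.0001,0.003,0,-1.5,0.33]

```text
time: 10.9
ee_pos: [0.5103, -0.096, 0.1563]
tool_rot: [3.001, 0.926, 0.002]
wrist_force: [-0.4, -0.2, 0.5]
finger_gap: 0.0315
```

```bash
python3 -c "
from h import *
arc(.0006)
cv2.imwrite(f'pics/side6.png',snapshot('side'))
b=cv2.imread('pics/side6.png')[200:290,280:388]
cv2.imwrite('pics/c6.png',cv2.resize(b,(720,600)))"
```

```text
t 10.9 TCP phi 0.6297 knob est 0.6112 r 0.1197 head 0.5985 z 0.1563
F tang 0.08 [-0.35 -0.15  0.49]
[np.float64(0.0), np.float64(0.0006)] -0.29
[np.float64(0.0), np.float64(0.0012)] -0.58
[np.float64(0.0001), np.float64(0.0018)] -0.86
[np.float64(0.0001), np.float64(0.0024)] -1.15
[np.float64(0.0001), np.float64(0.003)] -1.44
```

View pics/c6.png

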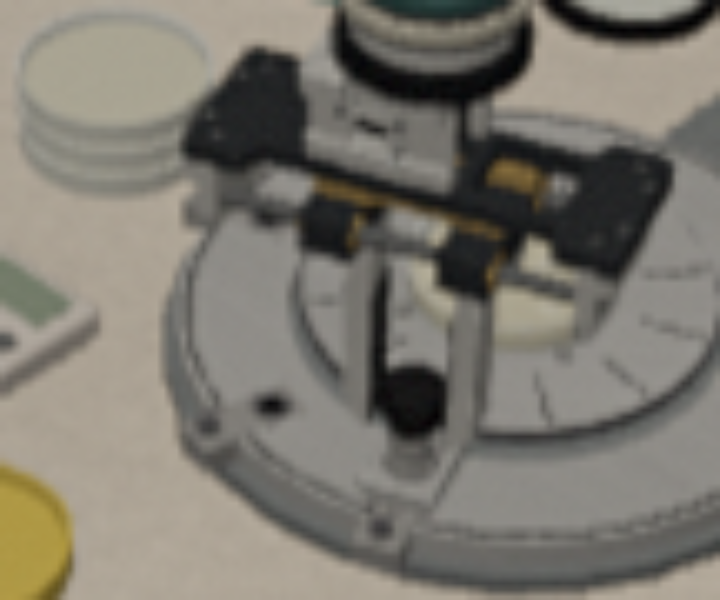

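The force has gone and the knob looks lower on its sleeve. I'll check its height against the home and riding positions.

```bash
python3 -c "
from h import *
ref=dark(cv2.imread('pics/side0.png'),312,240,330,256,60)
print(ref)
for f,box in(('5',(325,246,341,264)),('6',(334,250,350,268))):
    im=cv2.imread(f'pics/side{f}.png');print(f,dark(im,*box,60))
# offsets between measured & projected at start
p0=proj('side',np.array([.6065-.12,-.0258,.069]));print(p0)
for a in(.394+.0,.40,.60,.61,.62,.63):
    for z in(.069,.0775):
        print(a,z,proj('side',np.array([.6065-.12*np.cos(a),-.0258-.12*np.sin(a),z])).round(1))
"
python3 - <<'E'
import cv2
a=cv2.imread('pics/side6.png')[240:280,315:363]
cv2.imwrite('pics/c7.png',cv2.resize(a,(720,600),interpolation=cv2.INTER_NEAREST))
E
```

```text
[([316, 243, 10, 11, 89], [320.54, 247.7])]
5 [([327, 246, 10, 15, 110], [331.24, 253.15])]
6 [([335, 250, 12, 16, 113], [340.6, 258.89])]
[320.51910574 247.70341296]
0.394 0.069 [332.5 256.2]
0.394 0.0775 [332.6 253.8]
0.4 0.069 [332.7 256.3]
0.4 0.0775 [332.8 253.9]
0.6 0.069 [340.7 259.4]
0.6 0.0775 [340.8 257. ]
0.61 0.069 [341.1 259.5]
0.61 0.0775 [341.2 257.1]
0.62 0.069 [341.5 259.6]
0.62 0.0775 [341.6 257.2]
0.63 0.069 [341.9 259.7]
0.63 0.0775 [342.  257.3]
```

View pics/c7.png

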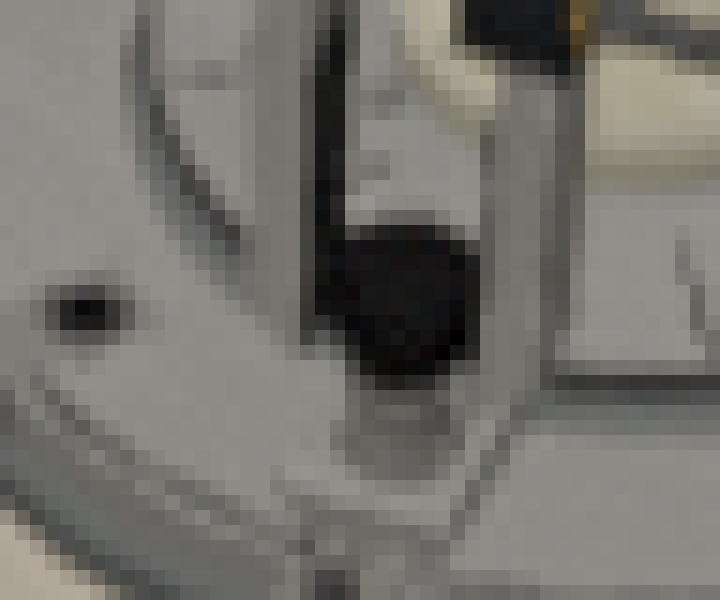

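Knob-to-sleeve-foot spacing is now about 6 px, the same as at the start. It was about 9 px while riding, so the plunger appears home. I'll open, centre, retract straight up and check with clear views.

Request:
drive_tool:
  deltas:
    - [0,-0.001,0,0,0.25]
    - [0,-0.002,0,0,0.1]
    - [0,-0.002,0,0,0]
    - [0,-0.002,0,0,-0.1]
    - [0,-0.002,0,0,-0.1]

```text
time: 11.45
ee_pos: [0.5086, -0.0938, 0.1557]
tool_rot: [3.002, 0.926, 0.0]
wrist_force: [-0.1, 0.0, -0.1]
finger_gap: 0.0515
```

Request:
drive_tool:
  deltas:
    - [0,0,-0.015,0,-0.1]
    - [0,0,-0.035,0,-0.1]
    - [0,0,-0.06,0,-0.1]
    - [0,0,-0.09,0,-0.1]
    - [0,0,-0.12,0,-0.1]

```text
time: 11.95
ee_pos: [0.5083, -0.0938, 0.2765]
tool_rot: [-3.002, -0.925, 0.001]
wrist_force: [0.1, 0.4, 1.0]
finger_gap: 0.0513
```

```bash
python3 -c "
from h import *
goal(.35,.25,.28,-60)
for n in('top','side'):cv2.imwrite(f'pics/{n}8.png',snapshot(n))
b=cv2.imread('pics/side8.png')[200:290,280:388]
cv2.imwrite('pics/c8.png',cv2.resize(b,(720,600)))
im=cv2.imread('pics/side8.png');print(dark(im,325,246,360,270,60))
for a in(.60,.61,.62,.63,.64):
    for z in(.069,.0775):
        print(a,z,proj('side',np.array([.6065-.12*np.cos(a),-.0258-.12*np.sin(a),z])).round(1))
"
```

```text
t 11.95 ee [ 0.5083 -0.0938  0.2765] yang -55.73 gap 0.0513 F [0.06 0.35 0.97] tilt [-5.e-04  3.e-04 -1.e+00]
delta [ 0.0628 -0.3733 -0.0033] turn 4.27 (alt 4.27 ) q [-0.292  0.02   1.492  0.     1.629  0.68 ]
[([337, 255, 10, 11, 89], [341.65, 259.76]), ([352, 265, 8, 1, 8], [355.5, 265.0])]
0.6 0.069 [340.7 259.4]
0.6 0.0775 [340.8 257. ]
0.61 0.069 [341.1 259.5]
0.61 0.0775 [341.2 257.1]
0.62 0.069 [341.5 259.6]
0.62 0.0775 [341.6 257.2]
0.63 0.069 [341.9 259.7]
0.63 0.0775 [342.  257.3]
0.64 0.069 [342.3 259.8]
0.64 0.0775 [342.5 257.5]
```

View pics/c8.png

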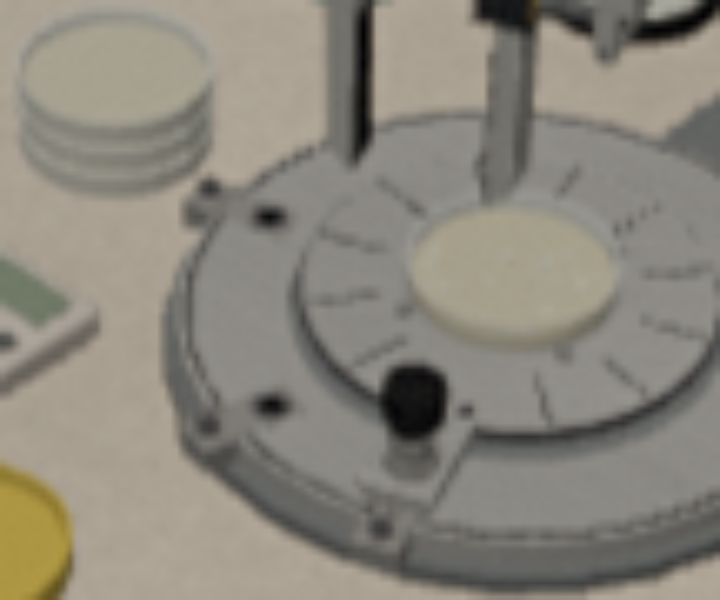

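The knob is at side pixel (341.65, 259.76). That matches home height 69 mm at a wheel turn of about 0.62 rad; riding would be at row 257.2. The dish is centred and the gripper is clear, so I'm handing in.

```bash
python3 -c "
from rig import *
print(sign_off())"
```

```text
the job is handed in; nothing more can be done
None
```

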